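Kick the plunger stand's leg down and hold its frame upright

TASK

The plunger stand on the bench is tipped back on its rest. Flip its kickstand down, past centre until it snaps fully open, while the frame still lies back; then take the frame by its orange top bar, bring it upright and keep holding it there by the bar so that a colleague can fit the locking pin: the frame falls back if let go, so finish while still holding it. Leave the other things on the bench where they are.

Things in the scene. Friction and masses are not known exactly. Their poses are not given: they have to be found in the camera images.
- stand: fixed black base plate of the plunger stand, 260 x 250 x 12 mm, does not slide. Origin: centre of its underside, on the bench. Its z is up; its x points to the rear, the way the frame lies back; the kickstand opens on the -x side and sits on the -y side. Grey pivot cheeks at y +/-75 mm reach 66 mm up; two aluminium rest posts (14 mm square, 140 mm high) stand at x +52, y +/-53 mm.
- pivot (a point): the frame's hinge line (along stand y): 50 mm above the bench, over the centre of the stand. Same axes as the stand. The frame: two 14 mm square aluminium posts at y +/-53 mm, 235 mm from pivot to top, with a white guide block, plunge rod and grey air cylinder between them, none of it higher than 165 mm above the pivot along the posts.
- frame (a joint): angle of the frame about the pivot, rad: 0 = lying back (leaning 20 deg, 0.35 rad, towards stand +x against its rest posts, where gravity keeps it), 0.35 = upright, 0.37 = forward stop. Mass 0.6 to 1.2 kg, weight to the rear, so it always falls back; 2 to 3.5 N at the bar lift it off its rest, 0.6 to 1.5 N hold it upright.
- bar_mid (a point): orange round bar across the frame's top, 16 mm diameter, along stand y between the two posts (free length between posts 92 mm), part of the frame. The point is the bar's centre, 230 mm from the pivot, so at stand x +79 mm and 266 mm above the bench when lying back, straight over the pivot and 280 mm above the bench when upright. Nothing lies within 60 mm below it between the posts.
- kickstand (a joint): angle of the kickstand relative to the frame, rad: 0 = stowed, the leg pointing up and towards stand -x (50 deg above level while the frame lies back), growing as the leg swings down; an over-centre spring pushes it back up below about 0.7 and snaps it down beyond, to the stop at 1.66 = fully down.
- hub (a point): pivot of the kickstand on the black round hub on the frame's -y side: 110 mm from the frame's pivot along the posts, 91 mm to the -y side; the leg turns about the line along stand y through it. The leg is a 10 mm steel rod, 150 mm long, with a black rubber foot.
- tab (a point): middle of the red round tab on the kickstand, 14 mm diameter, sticking out 36 mm from the leg to stand -y; 110 mm from the hub along the leg. It can be pressed from above with shut fingers, following the arc about the hub; pushing it over takes about 2 to 3 N downwards.
- foam_box: white polystyrene box, 150 x 200 x 110 mm, bystander. Origin: centre of its underside.
- foam_dewar: round grey foam dewar, 120 mm across, 60 mm high, bystander. Origin: centre of its underside.
- ethane_jar: amber jar, 52 mm across, 85 mm high, bystander. Origin: centre of its underside.
- blue_bin: blue open bin, 160 x 130 x 80 mm, bystander. Origin: centre of its underside.
- grid_puck: brass disc, 44 mm across, 14 mm high, bystander. Origin: centre of its underside.
- lock_pin: steel pin with a yellow head, 66 mm long, 16 mm high, lying just behind the stand's base; the colleague's, not to be used. Origin: under its middle.
- driver: screwdriver, about 200 mm long, lying on the bench, bystander. Origin: under its middle.

How it is judged:
By the outcome, as a careful person would: the job done as asked, in the order asked, and still so for the second after the job is handed in, while the arm keeps its last pose, push and grip.
It also fails if it takes over 48 s, if anything falls off the work surface, if the arm or the gripper's body presses on something with over 40 N, if the wrist force passes 120 N, or if a joint passes its speed limit or range.

ROBOT

A 7-joint arm with a two-finger parallel gripper is mounted at the origin on the work surface. World frame = base frame: x ahead of the robot, y to its left, z up, the work surface at z = 0. Lengths are in m, angles in rad, forces in N, time in s.
With the tool pointing down it reaches from about 0.4 to 0.85 m from the base axis. Payload 10.4 kg.
Tool frame: the origin (TCP) lies midway between the tips of the shut fingers; the grasp point (between the pads) lies 19 mm behind it; z points along the fingers, y is the direction in which the jaws open and shut (so a half turn about z gives the same grasp; the last joint's range is limited). The gripper opens to 87 mm and grips with 3 to 60 N. Pads are 19 mm wide; open, the fingers measure 117 mm over their backs; the gripper's body (75 mm by 190 mm) begins 51 mm behind the grasp point.
Start: joints at [-1.35, 0.332, -0.065, 1.46, 0.022, 1.35, -0.088], TCP at [0.151, 0.607, 0.223] pointing down, gripper open.
Joint ranges: [-2.6, 2.6], [-0.5, 2.12], [-1.47, 1.34], [0.16, 2.42], [-1.27, 4.41], [0.06, 2.06], [-2.6, 2.6]. Speed limits (rad/s): [2.22, 2.22, 2.79, 2.79, 3.14, 3.14, 3.14].

INTERFACE

Orientations are given as a unit quaternion [x, y, z, w].
In Python, from workcell import ctrl gives the robot as it stands.
- The arm moves only by the tool apply_moves, never from a script. Its argument "plan" is a list that holds one entry, the list of rows, each a list of 6 numbers: the shift along the tool's x, y, z in m, then the turn, a rotation vector about the tool's x, y, z in rad. In form: [[[x, y, z, ax, ay, az], ...]]. A call has exactly 5 rows; each row is the pose to reach, as a shift and turn from the pose commanded when the call began, along the tool's axes at that moment; what a row does not reach only later rows make up. A row lasts 1/12 s, in which the tool goes at most 41.7 mm and 7.16 degrees, less where a joint would pass 70% of its speed; a pose out of reach is approached as far as the arm can. A call with a gripper value outside its range is refused whole. "claw" is the gripper command: -1 is shut, 1 is fully open, values between are in proportion, set as the call begins (left out, the last holds). The fingers move at their own pace and stop on an object; the grip force is fixed at half the most. Time passes only in rows, so rows that repeat a pose let the fingers close, or fill a call up. It gives the time, the measured TCP pose, the force and the opening at its end, in the units of the state.
- ctrl.sense(): the state, without advancing time (a new reading comes with each control period).
- ctrl.grab_frame(name): name is "side" or "top"; returns a dict with "pixels" (384x512x3 uint8, red, green, blue), "range_z" (384x512 float32, m along the optical axis (not along the pixel's ray), 0 where there is no reading), "intrinsics" (3x3 intrinsics, pixels), "k1" (the pictures are not rectified: a ray, as slopes to the right and down, at radius r is drawn at 1 + k1 r^2 times it, then the intrinsics apply), "view" (4x4, takes a point from world to camera coordinates). Camera axes: x right, y up, looking along -z (the intrinsics and any distortion apply to the point x, -y, -z); pixel columns grow to the right and rows downward; lengths in m; the calibration is good to about 2 mm. A picture is of the moment at which its call begins.
- ctrl.sign_off(): hands the job in, once; it reports no verdict.
The state is a dict: "clock": time; "joint_pos": joint angles; "qvel": joint speeds; "tau": joint torques, N m; "eef_pos": TCP position; "tcp_rot": TCP orientation; "contact_force": force on the tool from outside, world axes, zero at the start; "wrist_torque": the same for the moment, N m; "grip_width": finger opening in m.
Only numpy, scipy, OpenCV 4.12 (cv2) and the standard library are available. Lean on these libraries where they do the work, as an engineer would, in place of code of your own. Each camera call takes 0.05 s, during which the arm holds its last target.

## Working session

There is one attempt and no reset: what is moved stays moved. The work goes in short steps, Python scripts to look and compute and a tool call to move; the robot and the scene stay as the last step left them, time stands still between calls to the robot, and variables do not carry over. Pictures are saved under pics/ and viewed, and the job is handed in when it is done.

Besides the shell and the picture viewer there is one more tool, called after ">>>" in YAML: its name, and indented under it one key for each argument. apply_moves: Moves the arm, as the interface text tells. Its arguments: {"type":"object","properties":{"plan":{"type":"array"},"claw":{"type":"number"}},"required":["plan"]}

```bash
ls; mkdir -p pics; python3 - <<'E'
from workcell import ctrl
import cv2,numpy as np
print(ctrl.sense())
for n in("side","top"):
    f=ctrl.grab_frame(n)
    cv2.imwrite(f"pics/{n}0.png",f["pixels"][:,:,::-1])
    np.savez(f"{n}0.npz",**f)
    print(n,f["intrinsics"],f["k1"],f["view"])
E
```

```text
pics
{'clock': 0.0, 'joint_pos': array([-1.34956952,  0.33285411, -0.06468347,  1.46096727,  0.02159078,
        1.34991652, -0.08849234]), 'qvel': array([ 0.00150408,  0.00071971,  0.0002647 ,  0.00096598, -0.00079033,
        0.00020517, -0.00068658]), 'tau': array([-5.87926770e-04, -6.23270273e+01,  2.41406041e-02, -3.89882934e+01,
       -6.14330708e-02,  3.99467431e-02,  1.37323691e-04]), 'eef_pos': array([0.15080206, 0.6061164 , 0.22175261]), 'tcp_rot': array([ 1.21605874e-01,  9.92578201e-01, -7.22987814e-04, -5.53620739e-05]), 'contact_force': array([ 0.79217266, -0.23624174,  0.39754846]), 'wrist_torque': array([-0.01053356, -0.05219007,  0.01776764]), 'grip_width': 0.08734520393099793}
side [[412.2837611    0.         252.93725054]
 [  0.         412.2837611  186.19514244]
 [  0.           0.           1.        ]] -0.05314579742174733 [[ 8.49169927e-01 -5.28119713e-01  6.48442894e-05 -4.45074739e-01]
 [ 3.37047612e-01  5.42037358e-01  7.69801539e-01 -2.99418210e-01]
 [-4.06582516e-01 -6.53670461e-01  6.38283312e-01 -1.19001255e+00]
 [ 0.00000000e+00  0.00000000e+00  0.00000000e+00  1.00000000e+00]]
top [[371.10728966   0.         257.6103119 ]
 [  0.         371.10728966 196.79989117]
 [  0.           0.           1.        ]] -0.03523235608499048 [[ 0.00145853 -0.999985    0.00527928 -0.01479836]
 [ 0.99797493  0.00179128  0.06358318 -0.50623456]
 [-0.06359169  0.00517585  0.99796258 -1.26366215]
 [ 0.          0.          0.          1.        ]]
```

View pics/side0.png

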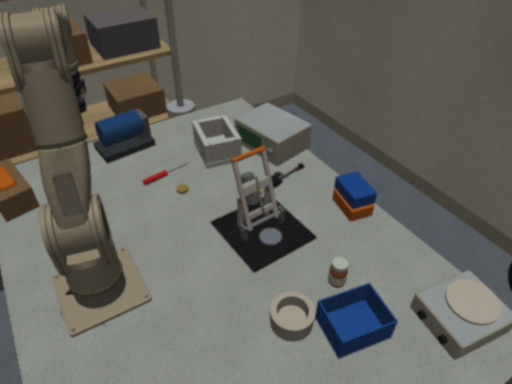

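View pics/top0.png

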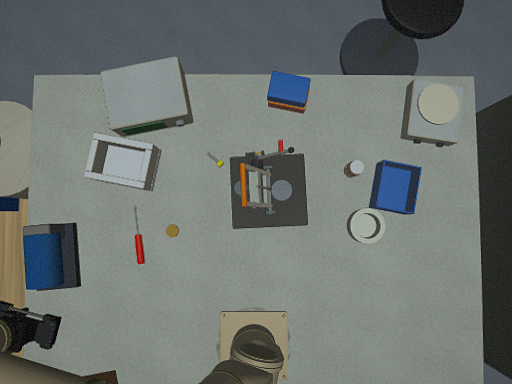

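The side view shows the stand at about (262,225), with the orange bar at (249,154) and the leg foot at about (300,167). The top view shows the plate at about (231–308, 153–228), the orange bar at (244,184), and the red tab at (281,145) on the far (+x) side. So stand +x is roughly world +y.

```bash
cat > h.py <<'E'
import numpy as np,cv2
def load(n): return dict(np.load(n+".npz"))
def ray(f,u,v):
    K=f["intrinsics"];k=float(f["k1"]);
    p=cv2.undistortPoints(np.array([[[u,v]]],float),K,np.array([k,0,0,0,0.]))[0,0]
    V=f["view"];R=V[:3,:3];t=V[:3,3]
    return -R.T@t, R.T@np.array([p[0],-p[1],-1.])
def plane(f,u,v,z):
    o,d=ray(f,u,v); return o+d*(z-o[2])/d[2]
def depth(f,u,v):
    o,d=ray(f,u,v); return o+d*float(f["range_z"][int(round(v)),int(round(u))])
def cross(f,a,g,b):
    o,d=ray(f,*a);p,e=ray(g,*b)
    s=np.linalg.lstsq(np.stack([d,-e],1),p-o,rcond=None)[0]
    x,y=o+s[0]*d,p+s[1]*e
    return (x+y)/2,np.linalg.norm(x-y)
def proj(f,P):
    V=f["view"];c=V[:3,:3]@np.asarray(P,float)+V[:3,3];c=np.array([c[0],-c[1],-c[2]])
    q=cv2.projectPoints(c.reshape(1,1,3),np.zeros(3),np.zeros(3),f["intrinsics"],np.array([float(f["k1"]),0,0,0,0.]))[0]
    return q.ravel()
def mask(f,lo,hi,box=None):
    h=cv2.cvtColor(f["pixels"],cv2.COLOR_RGB2HSV); m=cv2.inRange(h,lo,hi)
    if box: 
        z=np.zeros_like(m);a,b,c,d=box;z[b:d,a:c]=m[b:d,a:c];m=z
    return m
E
python3 - <<'E'
from h import *
T=load("top0");S=load("side0")
def blobs(m,nm):
    n,l,s,c=cv2.connectedComponentsWithStats(m)
    for i in range(1,n):
        if s[i,4]>5: print(nm,c[i],s[i])
blobs(mask(T,(5,150,120),(20,255,255),(220,140,320,230)),"Torange")
blobs(mask(S,(5,150,120),(20,255,255),(220,130,320,260)),"Sorange")
for f,n,b in((T,"Tred",(220,130,320,230)),(S,"Sred",(220,130,320,260))):
    blobs(mask(f,(0,130,60),(4,255,255),b)|mask(f,(172,130,60),(180,255,255),b),n)
# plate
m=mask(T,(0,0,0),(180,255,75),(215,140,325,240))
m=cv2.morphologyEx(m,cv2.MORPH_CLOSE,np.ones((15,15)));blobs(m,"plate")
c=max(cv2.findContours(m,0,2)[0],key=cv2.contourArea)
r=cv2.boxPoints(cv2.minAreaRect(c));print(r)
P=np.array([plane(T,u,v,.012) for u,v in r]);print(P.round(4),P.mean(0))
for f,n,b in((T,"t",(210,130,330,240)),(S,"s",(200,130,330,270))):
    a,bb,c,d=b
    cv2.imwrite(f"pics/{n}zoom.png",cv2.resize(f["pixels"][bb:d,a:c,::-1],None,fx=5 if n=='t' else 4,fy=5 if n=='t' else 4,interpolation=cv2.INTER_CUBIC))
E
```

```text
Torange [242.89302326 184.02790698] [240 163   7  43 215]
Sorange [248.91071429 152.96428571] [232 146  33  15 112]
Tred [280.36956522 145.2826087 ] [278 140   5  12  46]
plate [267.55904306 189.93148325] [ 230  147   78   82 5225]
[[228.63383 149.9935 ]
 [303.65045 146.33414]
 [307.47003 224.63562]
 [232.45343 228.29498]]
[[ 0.67    0.0873  0.012 ]
 [ 0.6836 -0.1747  0.012 ]
 [ 0.4106 -0.1861  0.012 ]
 [ 0.3978  0.0724  0.012 ]] [ 0.54050325 -0.05026151  0.012     ]
```

View pics/tzoom.png

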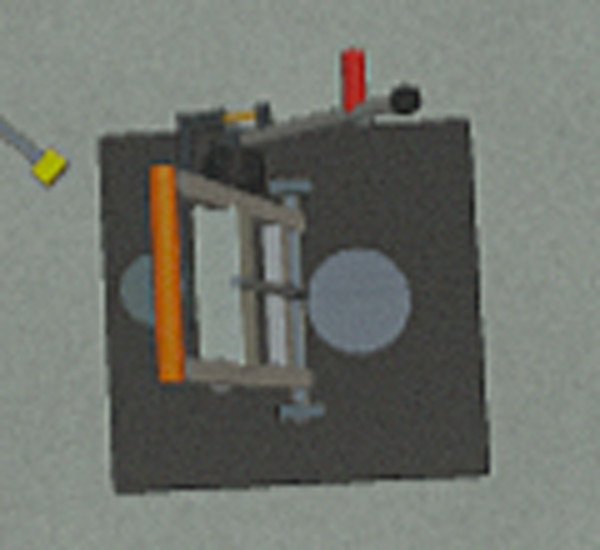

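View pics/szoom.png

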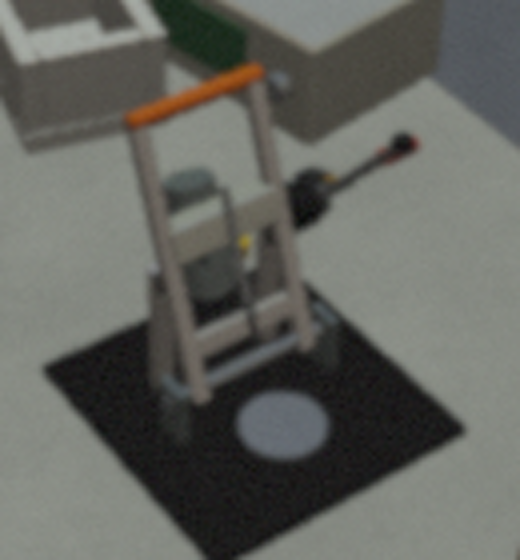

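```bash
python3 - <<'E'
from h import *
T=load("top0");S=load("side0")
C=[(229.6,157),(303.6,153.6),(308,225),(232.6,228.6)]
P=np.array([plane(T,u,v,.012) for u,v in C]);print(P.round(4),P.mean(0))
for i in range(4): print(np.linalg.norm(P[i]-P[i-1]).round(4))
e=(P[0]-P[1])+(P[3]-P[2]); yaw=np.arctan2(e[1],e[0]);
e2=(P[3]-P[0])+(P[2]-P[1]); yaw2=np.arctan2(e2[1],e2[0])-np.pi/2;print("yaw",yaw,yaw2)
C2=[(200+45/4,130+370/4),(200+464/4,130+430/4),(200+215/4,130+566/4)]
for c in C2: print("side corner",plane(S,*c,.012).round(4))
m=mask(T,(5,150,100),(20,255,255),(220,140,260,230))
print("bar top",plane(T,242.9,184.0,.272),"side",plane(S,248.9,152.96,.268), cross(T,(242.9,184),S,(248.9,152.96)))
a,b=plane(T,242.4,163.2,.27),plane(T,244.4,206.2,.27);print(a,b,np.linalg.norm(a-b))
print("depth",depth(T,243,184),depth(S,249,153))
O=P.mean(0);O[2]=0
yaw=(yaw+yaw2)/2 if abs(yaw-yaw2)<.2 else yaw
d=b-a; print("bar yaw",np.arctan2(d[1],d[0])-np.pi/2+0)
R=cv2.Rodrigues(np.array([0,0,yaw]))[0]
W=lambda p:O+R@np.array(p)
bar=W([.079,0,.266]);print("bar pred",bar)
s,c=np.sin(.349),np.cos(.349)
hub=W([.110*s,-.091,.05+.110*c]);a=np.radians(50)
# tab middle: leg at y -.091, tab sticks out 36 => mid about -.114
for y in(-.091,-.109,-.132):
  t=W([.110*s-.110*np.cos(a),y,.05+.110*c+.110*np.sin(a)]);print("tab",y,t,proj(T,t),proj(S,t))
f=W([.110*s-.15*np.cos(a),-.091,.05+.110*c+.15*np.sin(a)]);print("foot",f,proj(T,f),proj(S,f));print("hub",hub,proj(T,hub),proj(S,hub))
print("barproj",proj(T,bar),proj(S,bar), "yaw",yaw)
# tab red depth
for u,v in((280,142),(280.4,145.3),(281,150)): print(depth(T,u,v))
E
```

```text
[[ 0.6453  0.0838  0.012 ]
 [ 0.658  -0.1744  0.012 ]
 [ 0.4094 -0.1879  0.012 ]
 [ 0.3967  0.0719  0.012 ]] [ 0.52733972 -0.05163753  0.012     ]
0.2489
0.2585
0.2489
0.2601
yaw 1.6196400321239839 -4.661238953322973
side corner [0.398  0.0626 0.012 ]
side corner [ 0.654  -0.1778  0.012 ]
side corner [ 0.4098 -0.1884  0.012 ]
bar top [0.52532676 0.02805706 0.272     ] side [0.52817873 0.02978873 0.268     ] (array([0.52615805, 0.02780066, 0.26985423]), np.float64(0.0014024194609006003))
[0.58358978 0.02975722 0.27      ] [0.46403489 0.0237437  0.27      ] 0.11970602984006547
depth [0.52512949 0.02771156 0.27401108] [0.52508869 0.02410443 0.27238426]
bar yaw -4.662132084112084
bar pred [0.5234826  0.02726826 0.266     ]
tab -0.091 [ 0.61984684 -0.08024628  0.23763355] [281.12302801 152.51779839] [294.10228212 169.90765624]
tab -0.109 [ 0.63782538 -0.07936744  0.23763355] [280.79833706 146.33837391] [298.73080255 167.85174826]
tab -0.132 [ 0.66079795 -0.07824449  0.23763355] [280.38394747 138.46589305] [304.55730647 165.26367099]
foot [ 0.62110219 -0.10592712  0.26827533] [291.05735376 150.09973605] [300.33399791 165.96756839]
hub [ 0.61639464 -0.00962397  0.15336867] [256.49216057 158.521996  ] [278.67272944 179.66177039]
barproj [243.25511062 184.87275049] [248.0171481  154.37746464] yaw 1.6196400321239839
[ 0.6494423  -0.07678773  0.24244383]
[ 0.64020319 -0.07801765  0.24078498]
[ 0.62592367 -0.0794691   0.24412041]
```

```bash
cat >> h.py <<'E'
from scipy.spatial.transform import Rotation as Rn
yaw=1.620;O=np.array([.5285,-.0515,0])
Rs=Rn.from_euler("z",yaw).as_matrix()
W=lambda p:O+Rs@np.array(p,float)
# desired tool: z down, tool y along stand x, tool x = y x z = stand x cross -z
sx=Rs[:,0];dn=np.array([0,0,-1.])
Rd=np.stack([np.cross(sx,dn),sx,dn],1)
def delta(s,p,R=Rd):
    q=Rn.from_quat(s["tcp_rot"])
    return (q.inv().apply(np.array(p)-s["eef_pos"])).round(4),(q.inv()*Rn.from_matrix(R)).as_rotvec().round(4)
def tabpt(el,y=-.117):
    s,c=np.sin(.349),np.cos(.349)
    return W([.110*s-.110*np.cos(el),y,.05+.110*c+.110*np.sin(el)])
E
python3 - <<'E'
from h import *
from workcell import ctrl
s=ctrl.sense()
print(Rd, tabpt(np.radians(50)))
print(delta(s,[.15,.607,.4])); t=tabpt(np.radians(50));t[2]=.33;print(t,delta(s,t))
E
```

```text
[[-0.99878974 -0.04918382  0.        ]
 [-0.04918382  0.99878974  0.        ]
 [-0.          0.         -1.        ]] [ 0.64698595 -0.07879667  0.23763355]
(array([ 0.0009,  0.0004, -0.1781]), array([-1.300e-03, -2.000e-04, -2.929e-01]))
[ 0.64698595 -0.07879667  0.33      ] (array([-0.6469, -0.5451, -0.1074]), array([-1.300e-03, -2.000e-04, -2.929e-01]))
```

>>> apply_moves:
  plan:
    - [[-0.01,-0.01,-0.035,0,0,-0.06],[-0.02,-0.02,-0.07,0,0,-0.12],[-0.04,-0.035,-0.1,0,0,-0.18],[-0.06,-0.05,-0.13,0,0,-0.24],[-0.08,-0.07,-0.155,0,0,-0.293]]
  claw: -1

```text
clock: 0.52
eef_pos: [0.212, 0.5187, 0.3792]
tcp_rot: [-0.026, 1.0, 0.0, 0.0]
contact_force: [1.5, 0.9, 0.6]
grip_width: 0.0612
```

```bash
cat > st.py <<'E'
from h import *
from workcell import ctrl
import sys
s=ctrl.sense()
print(s["clock"],s["eef_pos"].round(4),s["contact_force"].round(2),s["grip_width"].round(4),s["joint_pos"].round(2))
t=eval(sys.argv[1]);print(t,*delta(s,t))
E
python3 st.py "np.array([.647,-.079,.34])"
```

```text
Traceback (most recent call last):
  File "st.py", line 5, in <module>
    print(s["clock"],s["eef_pos"].round(4),s["contact_force"].round(2),s["grip_width"].round(4),s["joint_pos"].round(2))
                                                                       ^^^^^^^^^^^^^^^^^^^^^
AttributeError: 'float' object has no attribute 'round'
```

>>> apply_moves:
  plan:
    - [[-0.02,-0.031,0,0,0,0],[-0.04,-0.062,0,0,0,0],[-0.06,-0.093,0,0,0,0],[-0.08,-0.124,0,0,0,0],[-0.1,-0.155,0,0,0,0]]

```text
clock: 0.93
eef_pos: [0.3198, 0.3676, 0.3774]
tcp_rot: [-0.025, 1.0, 0.0, -0.0]
contact_force: [0.6, 0.1, 0.4]
grip_width: 0.0285
```

>>> apply_moves:
  plan:
    - [[-0.02,-0.031,0,0,0,0],[-0.04,-0.062,0,0,0,0],[-0.06,-0.093,0,0,0,0],[-0.08,-0.124,0,0,0,0],[-0.1,-0.155,0,0,0,0]]

```text
clock: 1.35
eef_pos: [0.4272, 0.2177, 0.3774]
tcp_rot: [-0.025, 1.0, 0.0, -0.0]
contact_force: [0.5, 0.6, -0.8]
grip_width: 0.0018
```

>>> apply_moves:
  plan:
    - [[-0.02,-0.031,0,0,0,0],[-0.04,-0.062,0,0,0,0],[-0.06,-0.093,0,0,0,0],[-0.08,-0.124,0,0,0,0],[-0.1,-0.155,0,0,0,0]]

```text
clock: 1.77
eef_pos: [0.5347, 0.0679, 0.3774]
tcp_rot: [-0.025, 1.0, 0.0, -0.0]
contact_force: [0.7, 0.6, 0.3]
grip_width: 0.0007
```

```bash
sed -i 's/s\["grip_width"\].round(4)/round(s["grip_width"],4)/' st.py; python3 st.py "np.array([.647,-.079,.30])"
```

```text
1.7667 [0.5347 0.0679 0.3774] [0.7  0.56 0.25] 0.0007 [-0.66  0.1   0.5   1.44 -0.05  1.62  1.45]
[ 0.647 -0.079  0.3  ] [-0.1049 -0.1523  0.0774] [ 0.0001 -0.0001  0.0003]
```

>>> apply_moves:
  plan:
    - [[-0.022,-0.032,0,0,0,0],[-0.044,-0.064,0,0,0,0],[-0.066,-0.096,0,0,0,0],[-0.088,-0.128,0,0,0,0],[-0.105,-0.153,0.02,0,0,0]]

```text
clock: 2.18
eef_pos: [0.6484, -0.081, 0.3598]
tcp_rot: [-0.024, 1.0, -0.001, 0.002]
contact_force: [0.7, 0.7, 0.3]
grip_width: 0.0004
```

>>> apply_moves:
  plan:
    - [[0,0,0.02,0,0,0],[0,0,0.04,0,0,0],[0,0,0.055,0,0,0],[0,0,0.06,0,0,0],[0,0,0.06,0,0,0]]

```text
clock: 2.6
eef_pos: [0.6459, -0.0777, 0.2961]
tcp_rot: [-0.025, 1.0, 0.0, -0.001]
contact_force: [0.2, 0.2, -0.2]
grip_width: 0.0006
```

```bash
python3 st.py "tabpt(np.radians(50))+[0,0,.007]"; python3 - <<'E'
from workcell import ctrl
import cv2,numpy as np
for n,(a,b,c,d) in {"top":(210,110,340,240),"side":(200,80,330,230)}.items():
    f=ctrl.grab_frame(n);np.savez(n+"1.npz",**f)
    cv2.imwrite(f"pics/{n}1.png",cv2.resize(f["pixels"][b:d,a:c,::-1],None,fx=4,fy=4))
E
```

```text
2.6 [ 0.6459 -0.0777  0.2961] [ 0.19  0.25 -0.21] 0.0006 [-0.37  0.4   0.6   1.29 -0.22  1.52  1.82]
[ 0.64698595 -0.07879667  0.24463355] [-0.0012 -0.0011  0.0514] [ 0.0004 -0.0027  0.0002]
```

View pics/side1.png

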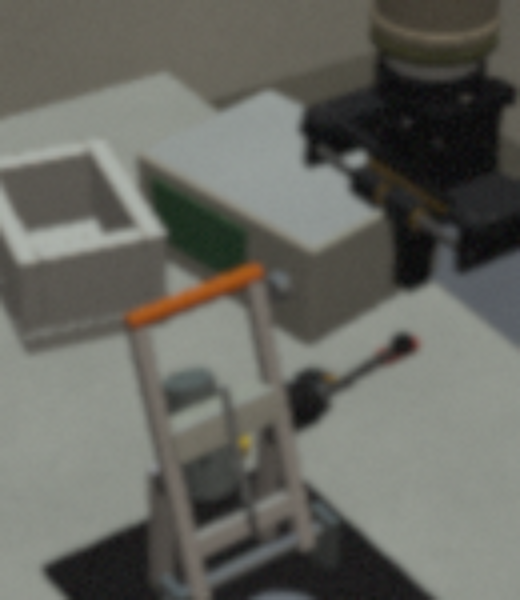

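View pics/top1.png

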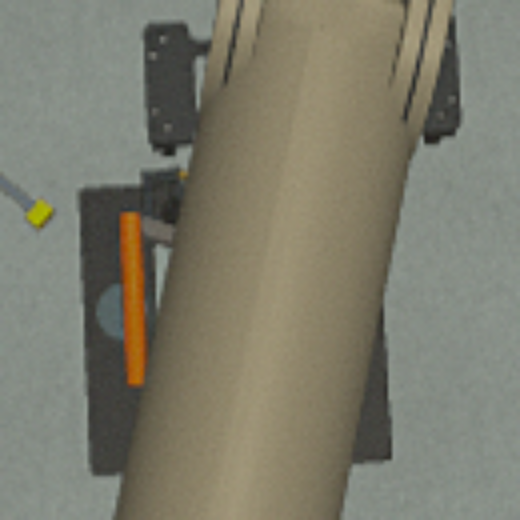

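The side crop shows the shut fingertips at zoomed (410,285), straight above the red tab at about (412,345). Nothing is touching. Next I'll press along the arc.

```bash
python3 - <<'E'
from h import *
from workcell import ctrl
s=ctrl.sense()
for e in (50,40,30,20,10,5,0,-5,-10,-15,-20,-30): print(e,delta(s,tabpt(np.radians(e))+[0,0,.007])[0])
f=load("side1");cv2.imwrite("pics/side1f.png",f["pixels"][:,:,::-1])
E
```

```text
50 [-0.0002 -0.0009  0.0538]
40 [-0.0002 -0.0145  0.0673]
30 [-0.0002 -0.0255  0.083 ]
20 [-0.0002 -0.0336  0.1004]
10 [-0.0002 -0.0385  0.1189]
5 [-0.0002 -0.0398  0.1284]
0 [-0.0002 -0.0402  0.138 ]
-5 [-0.0002 -0.0398  0.1476]
-10 [-0.0002 -0.0385  0.1571]
-15 [-1.000e-04 -3.640e-02  1.665e-01]
-20 [-1.000e-04 -3.360e-02  1.756e-01]
-30 [-1.00e-04 -2.55e-02  1.93e-01]
```

View pics/side1f.png

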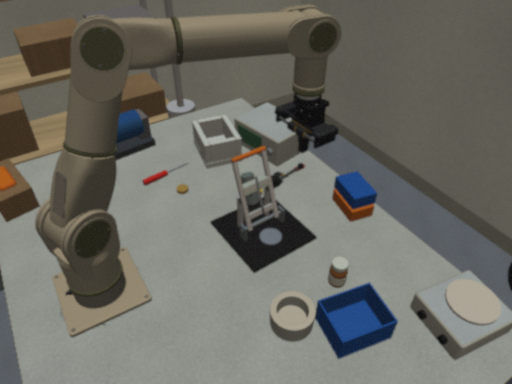

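>>> apply_moves:
  plan:
    - [[0,0,0.03,0,0,0],[0,0,0.045,0,0,0],[0,-0.001,0.054,0,0,0],[0,-0.008,0.06,0,0,0],[0,-0.0145,0.067,0,0,0]]

```text
clock: 3.12
eef_pos: [0.6479, -0.0928, 0.232]
tcp_rot: [-0.025, 1.0, 0.0, 0.001]
contact_force: [-0.8, -0.1, 2.9]
grip_width: 0.0003
```

```bash
python3 st.py "tabpt(np.radians(30))+[0,0,.007]";python3 - <<'E'
from workcell import ctrl
import cv2,numpy as np
for n,(a,b,c,d) in {"side":(200,80,330,230)}.items():
    f=ctrl.grab_frame(n)
    cv2.imwrite(f"pics/{n}2.png",cv2.resize(f["pixels"][b:d,a:c,::-1],None,fx=4,fy=4))
E
```

```text
3.1167 [ 0.6479 -0.0928  0.232 ] [-0.79 -0.12  2.88] 0.0003 [-0.35  0.43  0.59  1.39 -0.24  1.39  1.86]
[ 0.64819372 -0.10332311  0.21536867] [ 0.0003 -0.0105  0.0166] [0.0001 0.0024 0.0005]
```

View pics/side2.png

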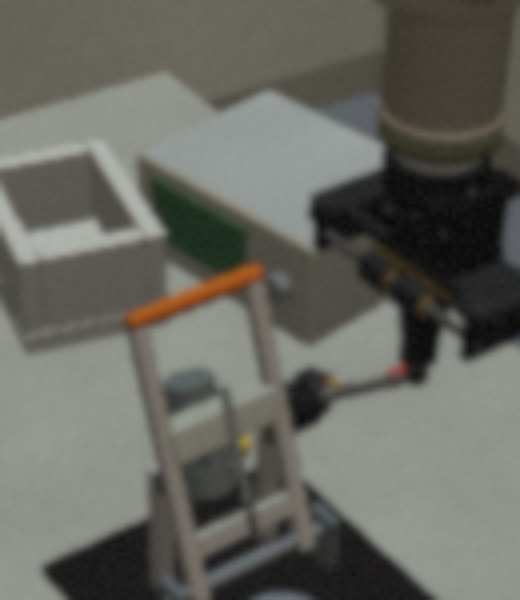

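The fingers are on the red tab at zoomed (400,370), and the leg is moving down with 2.9 N on the tool.

>>> apply_moves:
  plan:
    - [[0,-0.006,0.008,0,0,0],[0,-0.011,0.016,0,0,0],[0,-0.015,0.025,0,0,0],[0,-0.019,0.034,0,0,0],[0,-0.022,0.043,0,0,0]]

```text
clock: 3.58
eef_pos: [0.6481, -0.1148, 0.1862]
tcp_rot: [-0.025, 1.0, 0.0, -0.0]
contact_force: [-0.9, -0.8, 1.7]
grip_width: 0.0006
```

>>> apply_moves:
  plan:
    - [[0,-0.002,0.009,0,0,0],[0,-0.003,0.018,0,0,0],[0,-0.0035,0.028,0,0,0],[0,-0.003,0.038,0,0,0],[0,-0.002,0.047,0,0,0]]

```text
clock: 4.0
eef_pos: [0.6482, -0.1162, 0.1392]
tcp_rot: [-0.025, 1.0, 0.0, -0.0]
contact_force: [0.4, 0.1, 1.7]
grip_width: 0.0003
```

```bash
python3 st.py "tabpt(np.radians(-30))+[0,0,.007]";python3 - <<'E'
from workcell import ctrl
import cv2,numpy as np
for n,(a,b,c,d) in {"side":(200,80,330,230)}.items():
    f=ctrl.grab_frame(n)
    cv2.imwrite(f"pics/{n}3.png",cv2.resize(f["pixels"][b:d,a:c,::-1],None,fx=4,fy=4))
E
```

```text
4.0 [ 0.6482 -0.1162  0.1392] [0.45 0.13 1.68] 0.0003 [-0.31  0.5   0.57  1.49 -0.28  1.23  1.93]
[ 0.64819372 -0.10332311  0.10536867] [-0.0007  0.0128  0.0338] [ 0.0003 -0.0006  0.0002]
```

View pics/side3.png

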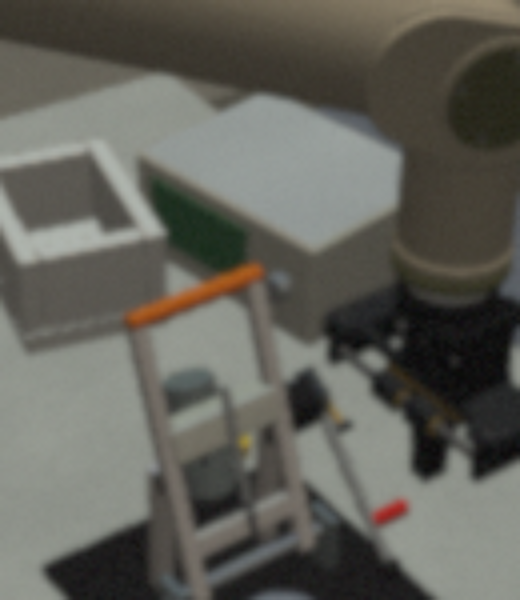

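The leg has swung down, with the tab now at zoomed (390,513), which is px (297,208), and clear of the fingers.

>>> apply_moves:
  plan:
    - [[0,0,-0.03,0,0,0],[0,0,-0.07,0,0,0],[0,0,-0.11,0,0,0],[0,0,-0.15,0,0,0],[0,0,-0.19,0,0,0]]
  claw: 1

```text
clock: 4.47
eef_pos: [0.6481, -0.1161, 0.3326]
tcp_rot: [-0.025, 1.0, 0.0, 0.0]
contact_force: [1.3, 0.9, 0.1]
grip_width: 0.0259
```

```bash
python3 st.py "W([.079,0,.35])"; python3 - <<'E'
from workcell import ctrl
from h import *
f=ctrl.grab_frame("side")
b=(250,150,330,260)
m=mask(f,(0,130,60),(4,255,255),b)|mask(f,(172,130,60),(180,255,255),b)
n,l,s,c=cv2.connectedComponentsWithStats(m);print(c[1:],s[1:,4])
for e in(-30,-40,-45.1,-50,50): print(e,proj(f,tabpt(np.radians(e),-.113)))
o=mask(f,(5,150,120),(20,255,255),(220,130,320,260));print(cv2.connectedComponentsWithStats(o)[3][1:])
E
```

```text
4.4667 [ 0.6481 -0.1161  0.3326] [1.29 0.91 0.13] 0.0259 [-0.31  0.42  0.62  1.2  -0.24  1.59  1.89]
[0.52461448 0.02740439 0.35      ] [ 0.1162  0.1495 -0.0174] [0.0002 0.0005 0.0003]
[[296.91304348 207.60869565]] [23]
-30 [301.76348323 205.73351409]
-40 [299.21931306 207.43153304]
-45.1 [297.76662494 207.92884181]
-50 [296.28858478 208.17250851]
50 [300.02525697 167.24548878]
[[249.384 152.96 ]]
```

The kickstand is at its stop: the tab was measured at (296.9,207.6) and predicted at (297.8,207.9) for fully down. Next is the bar.

>>> apply_moves:
  plan:
    - [[0.01,0.01,-0.03,0,0,0],[0.035,0.035,-0.035,0,0,0],[0.06,0.07,-0.035,0,0,0],[0.085,0.105,-0.035,0,0,0],[0.105,0.14,-0.035,0,0,0]]

```text
clock: 4.93
eef_pos: [0.5359, 0.0177, 0.3656]
tcp_rot: [-0.024, 1.0, 0.0, 0.0]
contact_force: [1.0, 0.4, 0.7]
grip_width: 0.0631
```

>>> apply_moves:
  plan:
    - [[0.01,0.01,0,0,0,0],[0.01,0.01,0,0,0,0],[0.01,0.01,0.01,0,0,0],[0.01,0.01,0.02,0,0,0],[0.01,0.01,0.02,0,0,0]]

```text
clock: 5.35
eef_pos: [0.5265, 0.0253, 0.3428]
tcp_rot: [-0.024, 1.0, -0.001, -0.002]
contact_force: [0.3, -0.9, 0.2]
grip_width: 0.0859
```

```bash
python3 st.py "np.array([.5255,.028,.248])"; python3 - <<'E'
from workcell import ctrl
from h import *
for n,(a,b,c,d) in {"side":(190,80,320,230),"top":(190,110,320,240)}.items():
    f=ctrl.grab_frame(n);np.savez(n+"4.npz",**f)
    cv2.imwrite(f"pics/{n}4.png",cv2.resize(f["pixels"][b:d,a:c,::-1],None,fx=4,fy=4))
E
```

```text
5.35 [0.5265 0.0253 0.3428] [ 0.26 -0.94  0.19] 0.0859 [-0.64  0.07  0.54  1.54 -0.03  1.55  1.52]
[0.5255 0.028  0.248 ] [0.0006 0.0028 0.0948] [-0.0011 -0.0032 -0.002 ]
```

View pics/side4.png

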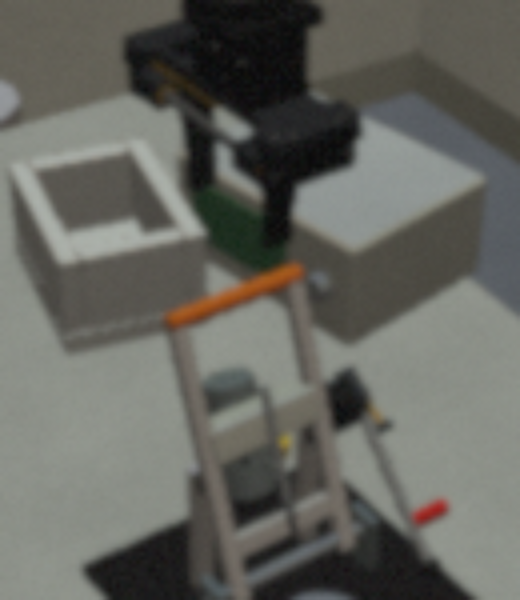

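The open fingers, at zoomed (200,175) and (275,240), straddle the orange bar centred at (235,297), and the kickstand is still down. I'm descending now.

>>> apply_moves:
  plan:
    - [[0,0.001,0.025,0,0,0],[0,0.002,0.05,0,0,0],[0,0.002,0.075,0,0,0],[0,0.002,0.09,0,0,0],[0,0.002,0.093,0,0,0]]

```text
clock: 5.87
eef_pos: [0.5258, 0.0278, 0.2498]
tcp_rot: [-0.024, 1.0, -0.001, -0.002]
contact_force: [-0.7, 0.6, 0.5]
grip_width: 0.0871
```

```bash
python3 st.py "np.array([.5255,.028,.249])"; python3 - <<'E'
from workcell import ctrl
from h import *
for n,(a,b,c,d) in {"side":(190,80,320,230)}.items():
    f=ctrl.grab_frame(n)
    cv2.imwrite(f"pics/{n}5.png",cv2.resize(f["pixels"][b:d,a:c,::-1],None,fx=4,fy=4))
E
```

```text
5.8667 [0.5258 0.0278 0.2498] [-0.7   0.59  0.5 ] 0.0871 [-0.63  0.1   0.53  1.7  -0.05  1.36  1.53]
[0.5255 0.028  0.249 ] [0.0003 0.0002 0.0008] [-0.0012 -0.0041 -0.0012]
```

View pics/side5.png

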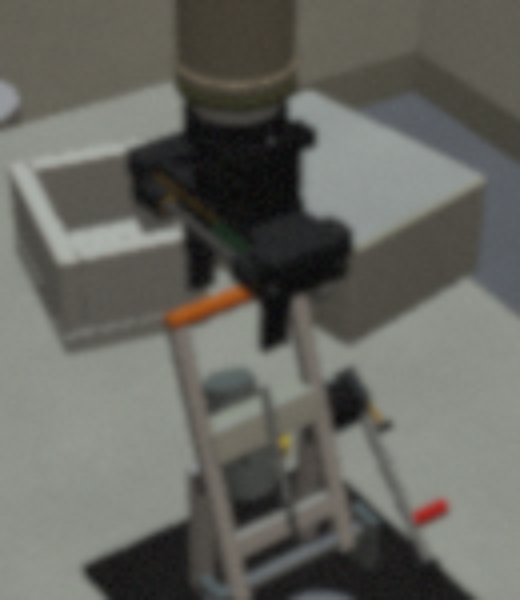

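The front finger, at zoomed (275,320), is in front of the bar and the rear one is behind it. I'm closing the gripper.

>>> apply_moves:
  plan:
    - [[0,0,0,0,0,0],[0,0,0,0,0,0],[0,0,0,0,0,0],[0,0,0,0,0,0],[0,0,0,0,0,0]]
  claw: -1

```text
clock: 6.33
eef_pos: [0.5271, 0.0286, 0.2532]
tcp_rot: [-0.025, 1.0, 0.0, 0.001]
contact_force: [-0.2, -0.2, -0.1]
grip_width: 0.0615
```

>>> apply_moves:
  plan:
    - [[0,0,0,0,0,0],[0,0,0,0,0,0],[0,0,0,0,0,0],[0,0,0,0,0,0],[0,0,0,0,0,0]]

```text
clock: 6.75
eef_pos: [0.5268, 0.0286, 0.2525]
tcp_rot: [-0.025, 1.0, 0.0, -0.0]
contact_force: [-0.3, -0.3, -0.3]
grip_width: 0.0281
```

>>> apply_moves:
  plan:
    - [[0,0,0,0,0,0],[0,0,0,0,0,0],[0,0,0,0,0,0],[0,0,0,0,0,0],[0,0,0,0,0,0]]

```text
clock: 7.17
eef_pos: [0.5268, 0.0287, 0.2525]
tcp_rot: [-0.025, 1.0, 0.0, -0.0]
contact_force: [-0.6, 0.9, 0.2]
grip_width: 0.0149
```

```bash
python3 st.py "W([0,0,.261])"; python3 - <<'E'
from h import *
from workcell import ctrl
s=ctrl.sense()
g=np.array(s["eef_pos"])+[0,0,.019]; q=Rs.T@(g-O); print("grasp in stand",q, np.hypot(q[0],q[2]-.05), np.degrees(np.arctan2(q[0],q[2]-.05)))
E
```

```text
7.1667 [0.5268 0.0287 0.2525] [-0.59  0.89  0.18] 0.0149 [-0.63  0.09  0.53  1.7  -0.05  1.36  1.53]
[ 0.5285 -0.0515  0.261 ] [ 0.0022 -0.0802 -0.0085] [ 0.0003 -0.      0.0002]
grasp in stand [ 0.08022627 -0.00220273  0.27149895] 0.23558021504274546 19.910238141209646
```

The grip is on the bar (14.9 mm opening on a 16 mm bar). Now I'll swing the frame up along its arc.

>>> apply_moves:
  plan:
    - [[0,-0.004,-0.0014,0,0,0],[0,-0.0076,-0.0026,0,0,0],[0,-0.0115,-0.0038,0,0,0],[0,-0.0153,-0.005,0,0,0],[0,-0.0191,-0.006,0,0,0]]

```text
clock: 7.58
eef_pos: [0.5277, 0.0095, 0.259]
tcp_rot: [-0.025, 1.0, 0.0, 0.0]
contact_force: [-1.7, 5.0, 2.2]
grip_width: 0.0153
```

```bash
python3 st.py "W([0,0,.261])"; python3 - <<'E'
from workcell import ctrl
from h import *
for n,(a,b,c,d) in {"side":(190,80,320,230)}.items():
    f=ctrl.grab_frame(n)
    cv2.imwrite(f"pics/{n}6.png",cv2.resize(f["pixels"][b:d,a:c,::-1],None,fx=4,fy=4))
E
```

```text
7.5833 [0.5277 0.0095 0.259 ] [-1.67  4.95  2.23] 0.0153 [-0.61  0.09  0.55  1.69 -0.05  1.38  1.56]
[ 0.5285 -0.0515  0.261 ] [ 0.0022 -0.0609 -0.0021] [0.0009 0.0002 0.0002]
```

View pics/side6.png

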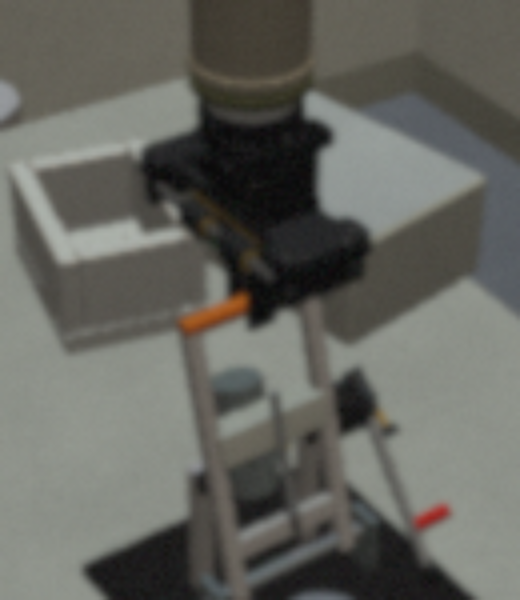

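The bar is moving with the gripper (left end now at zoomed (185,325)) and the frame is rising.

>>> apply_moves:
  plan:
    - [[0,-0.0055,-0.0013,0,0,0],[0,-0.011,-0.0026,0,0,0],[0,-0.0165,-0.0037,0,0,0],[0,-0.022,-0.0047,0,0,0],[0,-0.0276,-0.0056,0,0,0]]

```text
clock: 8.05
eef_pos: [0.529, -0.0184, 0.2645]
tcp_rot: [-0.025, 1.0, 0.0, 0.0]
contact_force: [-1.2, 3.5, 1.8]
grip_width: 0.0152
```

>>> apply_moves:
  plan:
    - [[0,-0.006,-0.0008,0,0,0],[0,-0.012,-0.0014,0,0,0],[0,-0.018,-0.0018,0,0,0],[0,-0.023,-0.0021,0,0,0],[0,-0.028,-0.0022,0,0,0]]

```text
clock: 8.47
eef_pos: [0.5304, -0.0468, 0.2664]
tcp_rot: [-0.024, 1.0, -0.0, -0.0]
contact_force: [-2.6, 2.1, -0.8]
grip_width: 0.0152
```

```bash
python3 st.py "W([0,0,.261])"; python3 - <<'E'
from workcell import ctrl
from h import *
for n,(a,b,c,d) in {"side":(190,80,320,230),"top":(190,110,320,240)}.items():
    f=ctrl.grab_frame(n);np.savez(n+"7.npz",**f)
    cv2.imwrite(f"pics/{n}7.png",cv2.resize(f["pixels"][b:d,a:c,::-1],None,fx=4,fy=4))
E
```

```text
8.4667 [ 0.5304 -0.0468  0.2664] [-2.61  2.1  -0.8 ] 0.0152 [-0.55  0.1   0.6   1.67 -0.06  1.39  1.68]
[ 0.5285 -0.0515  0.261 ] [ 0.0021 -0.0046  0.0054] [-0.     -0.0002 -0.0004]
```

View pics/side7.png

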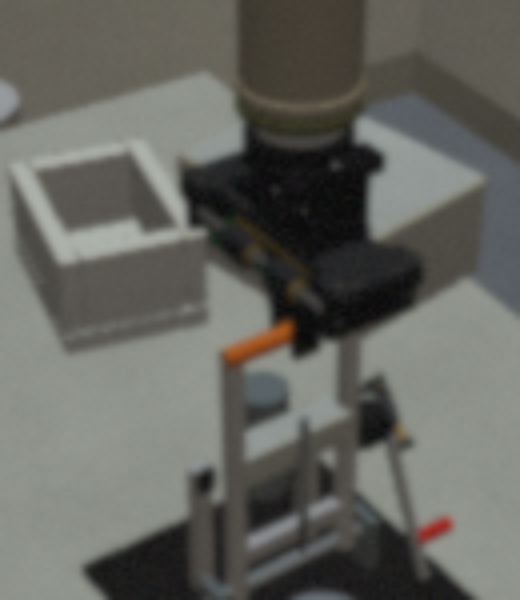

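View pics/top7.png

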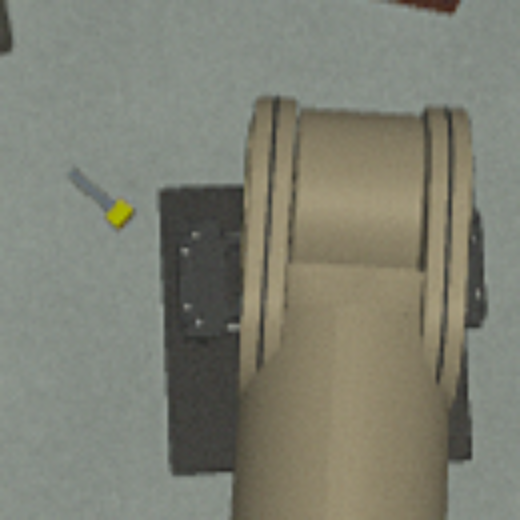

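The frame is nearly upright, about 3–4 mm short at the bar by displacement.

>>> apply_moves:
  plan:
    - [[0,-0.002,0,0,0,0],[0,-0.004,0,0,0,0],[0,-0.004,0,0,0,0],[0,-0.004,0,0,0,0],[0,-0.004,0,0,0,0]]

```text
clock: 8.98
eef_pos: [0.5305, -0.05, 0.2662]
tcp_rot: [-0.025, 1.0, 0.0, -0.0]
contact_force: [-4.4, 1.8, 3.9]
grip_width: 0.0153
```

```bash
python3 st.py "W([0,0,.261])"; python3 - <<'E'
from workcell import ctrl
from h import *
f=ctrl.grab_frame("side");np.savez("side8.npz",**f)
a,b,c,d=225,130,310,240
cv2.imwrite("pics/side8.png",cv2.resize(f["pixels"][b:d,a:c,::-1],None,fx=5,fy=5,interpolation=cv2.INTER_CUBIC))
m=mask(f,(5,150,100),(20,255,255),(220,130,320,260))
ct=max(cv2.findContours(m,0,1)[0],key=cv2.contourArea);print(ct.reshape(-1,2).min(0),ct.reshape(-1,2).max(0), cv2.minAreaRect(ct))
g=load("side0");m0=mask(g,(5,150,100),(20,255,255),(220,130,320,260))
ct=max(cv2.findContours(m0,0,1)[0],key=cv2.contourArea);print(cv2.minAreaRect(ct))
# predicted bar line & near post: bar end y=+.06, near end of near post
for th in(4,2,0,-1.2,20):
    t=np.radians(th);Q=lambda r,y:proj(f,W([r*np.sin(t),y,.05+r*np.cos(t)])).round(1)
    print(th,"bar y+.046",Q(.230,.046),"post top",Q(.235,.053),"post at 0.06",Q(.06,.053))
b=(250,150,330,260)
m=mask(f,(0,130,60),(4,255,255),b)|mask(f,(172,130,60),(180,255,255),b)
print("tab",cv2.connectedComponentsWithStats(m)[3][1:])
for th in(2,0,-1.2):
  t=np.radians(th);e=np.radians(90-th)-np.radians(20)+np.radians(0)
  el=np.radians(50-(20-th))-1.66   # world elevation of leg
  print(proj(f,W([.11*np.sin(t)-.11*np.cos(el),-.113,.05+.11*np.cos(t)+.11*np.sin(el)])))
E
```

```text
8.9833 [ 0.5305 -0.05    0.2662] [-4.42  1.78  3.89] 0.0153 [-0.54  0.1   0.6   1.67 -0.06  1.39  1.69]
[ 0.5285 -0.0515  0.261 ] [ 0.0021 -0.0014  0.0052] [ 0.     -0.0003  0.0002]
[247 161] [263 170] ((255.09634399414062, 166.1788787841797), (4.470084190368652, 17.88033676147461), 61.69924545288086)
((248.43104553222656, 153.3275909423828), (4.270992755889893, 35.46780776977539), 68.19859313964844)
4 bar y+.046 [247.4 166.1] post top [245.2 165.5] post at 0.06 [248.1 212.5]
2 bar y+.046 [248.9 167.4] post top [246.8 166.8] post at 0.06 [248.5 212.8]
0 bar y+.046 [250.5 168.7] post top [248.5 168.2] post at 0.06 [248.9 213.2]
-1.2 bar y+.046 [251.5 169.6] post top [249.4 169.1] post at 0.06 [249.1 213.5]
20 bar y+.046 [235.6 159.3] post top [233.3 158.6] post at 0.06 [245.2 210.4]
tab [[298.04 212.08]]
[298.61718553 211.98225322]
[298.65700299 212.40577897]
[298.67548229 212.65635847]
```

View pics/side8.png

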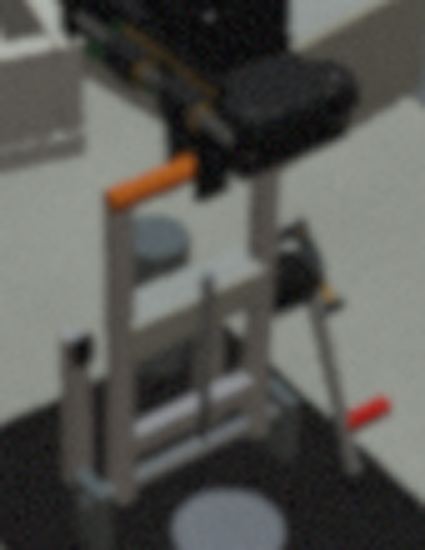

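Bar displacement since the rest position is 78.8 mm, against 78.7 mm needed for upright. The image agrees: the bar's end moved 15 px against 15.2 predicted. The tab still matches fully down. I'll nudge it 1 mm, hold, and check that it's stable.

>>> apply_moves:
  plan:
    - [[0,-0.0005,0,0,0,0],[0,-0.001,0,0,0,0],[0,-0.001,0,0,0,0],[0,-0.001,0,0,0,0],[0,-0.001,0,0,0,0]]

```text
clock: 9.45
eef_pos: [0.5306, -0.051, 0.2662]
tcp_rot: [-0.025, 1.0, 0.0, -0.0]
contact_force: [-4.2, 2.9, 2.6]
grip_width: 0.0148
```

>>> apply_moves:
  plan:
    - [[0,0,0,0,0,0],[0,0,0,0,0,0],[0,0,0,0,0,0],[0,0,0,0,0,0],[0,0,0,0,0,0]]

```text
clock: 9.87
eef_pos: [0.5306, -0.0511, 0.2663]
tcp_rot: [-0.025, 1.0, 0.0, -0.0]
contact_force: [-3.9, 1.4, 3.3]
grip_width: 0.015
```

```bash
python3 st.py "W([0,0,.261])"; python3 - <<'E'
from workcell import ctrl
from h import *
f=ctrl.grab_frame("side")
cv2.imwrite("pics/side9.png",f["pixels"][:,:,::-1])
m=mask(f,(5,150,100),(20,255,255),(220,130,320,260))
ct=max(cv2.findContours(m,0,1)[0],key=cv2.contourArea).reshape(-1,2);print(ct.min(0),ct.max(0))
g=load("side0");d=np.abs(f["pixels"].astype(int)-g["pixels"]).max(2)
m=(cv2.GaussianBlur(d.astype(np.uint8),(5,5),0)>30).astype(np.uint8)
print(cv2.connectedComponentsWithStats(m)[2][1:])
E
```

```text
9.8667 [ 0.5306 -0.0511  0.2663] [-3.95  1.35  3.34] 0.015 [-0.54  0.1   0.6   1.67 -0.06  1.39  1.69]
[ 0.5285 -0.0515  0.261 ] [ 0.0021 -0.0003  0.0053] [ 0.0001 -0.0003 -0.    ]
[247 161] [263 171]
[[  45    9    2    3    4]
 [  50    8    4   10   23]
 [  33   13    9    2   15]
 [   4   14    3   11   26]
 [  11   14   21   11   44]
 [  45   15    3    3    7]
 [  11   16    2    1    2]
 [  56   16   70   40 1450]
 [   0   23    1    5    5]
 [  16   23   35   12  162]
 [  78   25  198   53 3203]
 [  22   31   39   37  425]
 [  73   34   12    8   42]
 [ 179   39  114   63 2863]
 [  57   40    9   26   88]
 [ 155   58   17   14  205]
 [  24   61   34   19  460]
 [  72   72   16   41  345]
 [  13   78    4    7   12]
 [ 273   90    1    1    1]
 [ 269   93    3    4    9]
 [ 231  102   72  118 3727]
 [  81  114    6   19   45]
 [ 237  132    5    7   25]
 [  86  139   16   70  548]
 [  34  143   50  108 1305]
 [ 254  143    2    2    3]
 [ 286  162   19   14  117]
 [  75  166    9   32  193]
 [  49  193    4    5   11]
 [ 262  194    2    3    5]
 [  52  199    3    7   10]
 [  99  204   22   49  395]
 [  74  210   30   33  606]
 [ 294  219    3    5   12]
 [  51  249   18   27  298]
 [  70  248   30   18  342]
 [ 103  252    4    5   15]]
```

View pics/side9.png

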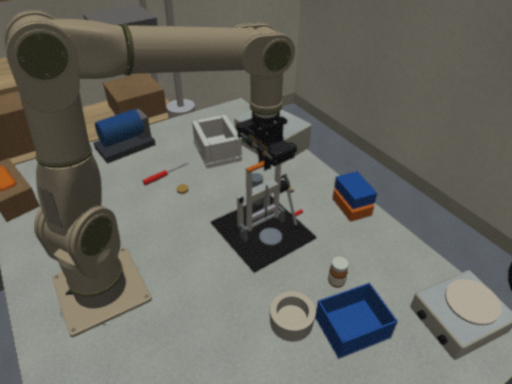

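The picture shows the frame upright at (262,195), the gripper on the bar at (256,166), and the kickstand down with the tab at (298,212). Bystanders are unchanged, and the forces are small and steady, so I'm handing in.

```bash
python3 -c "
from workcell import ctrl
print(ctrl.sign_off())"
```

```text
the job is handed in; nothing more can be done
None
```

The kickstand is fully open and the frame is upright, with the gripper still holding the orange bar. I handed the job in at about 10 s of the 48 s allowed.

- **Kickstand:** I pressed the red tab down along its arc with shut fingers while the frame still lay back, and the leg snapped open. The tab was then at pixel (296.9, 207.6), against (297.8, 207.9) predicted for the stop, and it still matched once the frame was up.
- **Frame:** I gripped the bar from above and swung it along its arc. The bar moved about 80 mm from rest, where 78.7 mm is upright, so the angle is about 0.355 rad. That includes a 1 mm forward nudge I added at the end. The side image agrees with upright to about 1°.
- **Hold:** Over the last 0.4 s the pose stayed steady, with a grip opening of 15 mm and a tool force of about 5 N.
- **Bystanders:** Nothing else on the bench appeared to have moved in the last side picture.

Two readings disagreed slightly with the rest:
- The grasp point sat about 5 mm higher on the bar than the nominal geometry gives, which is probably partly calibration.
- About 4 N of sideways force along the bar remained at the end. It is well within the limits.

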